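# Settle a nest plate onto its kinematic fixture base

## Task

Pick up the nest plate by its grip block and set it on the fixture base so that all three ball feet are fully home: foot A in the cone of the sliding locator bar, foot B in the V-groove and foot C on the flat pad. Nobody knows where along its travel the bar is clamped, so find the cone by feel, keep every touch on the base gentle (never more than 30 N), and leave the plate sitting there by itself, level and let go. Do not disturb the bolt bin, the screwdriver or the steel bowl.

Things in the scene. Friction and masses are not known exactly. Their poses are not given: they have to be found in the camera images.
- base: Fixture base, fixed: dark steel slab 266 x 150 x 20 mm carrying three seats. Origin on the bench, x along the groove, z up; slab spans x -160..+106, y -75..+75 mm. All feet home: plate level, its axes along the base's (not end for end), its grip point 99.6 mm above this origin, at y = 0 and x = cone x + 66 mm, so anywhere from -21 to +28 mm.
- travel_end (a point): Outer end of the cone's travel (base x -94, y +30, z 40 mm); the cone is NOT here but, unmeasured, 7 to 56 mm from here towards base +x (base x -87..-38). Locator bar: dark, 124 (x) x 34 mm, flat top 40 mm above bench, clamped rigidly; bright cone at its middle: 45 degree walls, mouth 17 mm wide, 8.5 deep. Bar top is 4.4 mm above where a home foot's underside lies.
- groove_mid (a point): Middle of the V-groove at the level of its upper edges (base x +66, y +30, z 40 mm). Bright steel block; the groove runs 72 mm along base x, open at both ends, 17 mm wide at the top, 45 degree walls, 8.5 mm deep.
- pad_mid (a point): Centre of the top of the flat pad (base x 0, y -45, z 35.6 mm): bright steel, level, 76 mm along x by 44 mm along y.
- grip (a point): Grasp point of the loose black nest plate (0.5 to 0.75 kg, 160 x 130 x 10 mm), axes as the plate: in the aluminium grip block, 40 (x) x 20 (y) x 48 mm high, at the plate's middle above its centre of mass. It is 64 mm above the feet's undersides, 28 mm above the plate's top, 20 mm below the block's top. Pins up to 12 mm tall stand only beyond 50 mm from the middle along x.
- foot_a (a point): Underside of ball foot A, 66 mm towards -x and 30 mm towards +y from the grip point, 64 mm below it; belongs in the cone. The feet are polished oiled steel balls, 20 mm diameter, low friction, yet a foot can hang up part-way on the wall of the cone until the plate is nudged a little further.
- foot_b (a point): Underside of ball foot B, 66 mm towards +x and 30 mm towards +y from the grip point, 64 mm below it; belongs in the V-groove.
- foot_c (a point): Underside of ball foot C, straight 45 mm towards -y from the grip point (x 0), 64 mm below it; belongs on the flat pad.
- bolt_bin_mid (a point): Bystander: middle of a small open yellow bin of bolts, 100 x 120 x 50 mm, on the bench beyond the work.
- driver_mid (a point): Bystander: point on a loose screwdriver lying on the bench beyond the work.
- cup_mid (a point): Bystander: middle of a steel bowl, 90 mm across, 50 mm high, on the bench beyond the work.
Things that resemble listed ones, but are neither listed nor needed, are in the scene too. Several things look just like the part that bears grip: the one meant starts nearest to the robot's base.

How it is judged:
On the way:
1. the plate is lifted clear: its grip is more than 130 mm above the bench (height (world z) of grip above 0.13 m), for 0.1 s.
At the end, for the whole second after the job is handed in: Feet home in the base's frame: each underside 33.6 to 37.4 mm high (35.6 nominal), feet A and B within 3 mm of the seat line (y +30 mm), C within 3 mm of y -45 mm, A at x -94 to -32 mm; plate level within 0.025 rad, at rest, pressing on the base and let go (z of foot_a in the frame of base between 0.0336 and 0.0374 m and z of foot_b in the frame of base between 0.0336 and 0.0374 m and z of foot_c in the frame of base between 0.0336 and 0.0374 m and y of foot_a in the frame of base between 0.027 and 0.033 m and y of foot_b in the frame of base between 0.027 and 0.033 m and y of foot_c in the frame of base between -0.048 and -0.042 m and x of foot_a in the frame of base between -0.094 and -0.032 m and angle between grip's own z axis and vertical below 0.025 rad and linear speed of plate below 0.01 m/s and contact force between plate and base above 2 N and contact force between plate and the fingers below 0.1 N); the robot touches nothing.
It fails at once if the plate presses or knocks on the base with more than 30 N (contact force between plate and base above 30 N).
It fails at once if the bolt bin is moved by more than 20 mm (distance of bolt_bin_mid from where it was at the start of the episode above 0.02 m).
It fails at once if the screwdriver is moved by more than 20 mm (distance of driver_mid from where it was at the start of the episode above 0.02 m).
It fails at once if the steel bowl is moved by more than 20 mm (distance of cup_mid from where it was at the start of the episode above 0.02 m).
It also fails if it takes over 61 s, if anything falls off the work surface, if the arm or the gripper's body presses on something with over 40 N, if the wrist force passes 120 N, or if a joint passes its speed limit or range.

## Robot

A 7-joint arm with a two-finger parallel gripper is mounted at the origin on the work surface. World frame = base frame: x ahead of the robot, y to its left, z up, the work surface at z = 0. Lengths are in m, angles in rad, forces in N, time in s.
With the tool pointing down it reaches from about 0.425 to 0.875 m from the base axis. Payload 4.7 kg.
Tool frame: the origin (TCP) lies at the very end of the fingers, on their centre line; the grasp point (between the pads) lies 19 mm behind it; z points along the fingers, y is the line along which they close (so a half turn about z gives the same grasp; the last joint's range is limited). The gripper opens to 87 mm and grips with 3 to 60 N. Pads are 19 mm wide; open, the fingers measure 117 mm over their backs; the gripper's body (75 mm by 190 mm) begins 51 mm behind the grasp point.
Start: joints at [1.355, 0.321, -0.07, 1.45, 0.023, 1.371, -0.057], TCP at [0.148, -0.633, 0.223] pointing down, gripper open.
Joint ranges: [-2.86, 2.86], [-0.3, 2.09], [-1.38, 1.24], [0.06, 2.45], [-1.56, 4.7], [0.09, 2.05], [-2.69, 2.69]. Speed limits (rad/s): [2.57, 2.57, 3.14, 3.14, 3.14, 3.14, 3.14].

## Interface

Orientations are given as a rotation vector (axis times angle).
In Python, from bench import get_state, get_image, get_calibration, close_job gives the robot as it stands.
- The arm moves only by the shell command python3 -m crank 'ROWS' [FORCE]. ROWS is JSON, a list of rows, each a list of 5 numbers: the opening, from 0 (shut) to 1 (fully open), then the shift along the world's x, y, z in units of 0.2 m (1.0 is 0.2 m), then the turn about the world's z in units of 2 pi rad (1.0 is 2 pi rad). A call has 1 to 5 rows; each row is the pose to reach, as a shift and turn from the pose commanded when the call began, turning the shorter way round; what a row does not reach only later rows make up. A row lasts 1/8 s, in which the tool goes at most 62.5 mm and 10.7 degrees, less where a joint would pass 70% of its speed; a pose out of reach is approached as far as the arm can. A call with a number of a shift or a turn outside -1 to 1 is refused whole. A call with a gripper value outside its range is refused whole. The fingers move at their own pace and stop on an object; FORCE is the grip in N (left out, the last holds). Time passes only in rows, so rows that repeat a pose let the fingers close. It gives the time, the measured TCP pose, the force, the opening and the grip force at its end, in the units of the state.
- get_state(): the state, without advancing time (a new reading comes with each control period).
- get_image(name): name is "scene" or "top" or "wrist"; returns the picture (420x560x3 uint8, red, green, blue); there is no depth.
- get_calibration(name): a dict with "fovy" (degrees; the focal length in pixels is half the picture's height over the tangent of half this angle, whatever the lens; pixels are square), "cx", "cy" (the principal point, pixels), "R" (3x3) and "t" (3): a world point X has camera coordinates R X + t. Camera axes: x right, y down, z forward; pixel columns grow to the right and rows downward; lengths in m; the calibration is good to about 2 mm. A picture is of the moment at which its call begins: read the wrist's pose just before it. get_calibration takes no time and is no camera call; for the wrist camera it gives the pose at the moment of the call.
- close_job(): hands the job in; it is judged then, once.
The state is a dict: "time": time; "joint_positions": joint angles; "qd": joint speeds; "joint_torque": joint torques, N m; "position": TCP position; "tool_rot": TCP orientation; "ft_force": force on the tool from outside, world axes, zero at the start; "torque": the same for the moment, N m; "grip_width": opening from 0.0 (shut) to 1.0 (fully open); "grip_force": force on a finger pad.
Only numpy, scipy, OpenCV 4.12 (cv2) and the standard library are available. Lean on these libraries where they do the work, as an engineer would, in place of code of your own. Each camera call takes 0.05 s, during which the arm holds its last target. There are 200 camera calls.

## Working session

There is one attempt and no reset: what is moved stays moved. The work goes in short steps, Python scripts to look and compute and a shell command to move; the robot and the scene stay as the last step left them, time stands still between calls to the robot, and variables do not carry over. Pictures are saved under pics/ and viewed, at most 10 in all, crops included, and the job is handed in when it is done.

```bash
mkdir -p pics; cat > h.py <<'E'
import numpy as np,cv2
from bench import get_state,get_image,get_calibration
def cal(n):
    c=get_calibration(n);f=210/np.tan(np.radians(c["fovy"])/2)
    return f,c["cx"],c["cy"],np.array(c["R"]),np.array(c["t"])
def ray(C,u,v,z):
    f,cx,cy,R,t=C;o=-R.T@t;d=R.T@np.array([(u-cx)/f,(v-cy)/f,1]);return o+d*(z-o[2])/d[2]
def proj(C,X):
    f,cx,cy,R,t=C;p=R@np.array(X)+t;return np.array([cx+f*p[0]/p[2],cy+f*p[1]/p[2]])
def save(n,fn):
    im=get_image(n);cv2.imwrite('pics/'+fn,im[:,:,::-1]);return im
E
python3 - <<'E'
from h import *
s=get_state();print(s)
for n in('top','scene'):
    im=save(n,n+'0.png');C=cal(n);print(n,C,-C[3].T@C[4])
E
```

```text
{'time': 0.0, 'joint_positions': array([ 1.35510281,  0.32182406, -0.07008746,  1.45169207,  0.02261055,
        1.3707663 , -0.05691899]), 'qd': array([-1.67308779e-03, -1.03625424e-03, -1.15208916e-03,  2.57370307e-03,
        2.81941536e-04, -1.94072378e-03,  1.90223108e-05]), 'joint_torque': array([ 6.26011715e-04, -4.91288638e+01, -4.03749514e-01, -3.12528777e+01,
       -6.40699826e-02,  4.38582385e-02,  1.98097073e-04]), 'position': array([ 0.14787862, -0.63238858,  0.22145227]), 'tool_rot': array([-3.11901343e+00, -3.59976172e-01,  5.08998051e-04]), 'ft_force': array([ 0.24109299,  0.45918181, -0.11229295]), 'torque': array([0.03379761, 0.00235402, 0.0368281 ]), 'grip_force': 0.0, 'grip_width': 1.0006390104352545}
top (np.float64(531.5524953093989), 273.1678364641919, 214.67222562684483, array([[ 0.0158905 , -0.99987099,  0.00234223],
       [-0.99917544, -0.01596689, -0.03732966],
       [ 0.03736225, -0.00174711, -0.99930026]]), array([-0.17082404,  0.54144048,  1.51287168])) [ 0.48718423 -0.15951373  1.53242496]
scene (np.float64(432.7713595700169), 278.78477834189823, 205.01611099206355, array([[ 0.67948364,  0.73365518,  0.00721439],
       [ 0.63320704, -0.58142873, -0.5108713 ],
       [-0.37060872,  0.35169689, -0.85962694]]), array([-0.26479474, -0.41666874,  1.62289095])) [ 1.04521881 -0.61876085  1.18412701]
```

```bash
ls; ls pics
```

```text
h.py
pics
scene0.png
top0.png
```

View pics/top0.png

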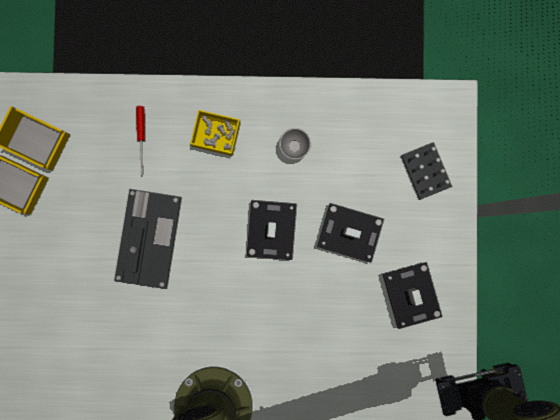

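View pics/scene0.png

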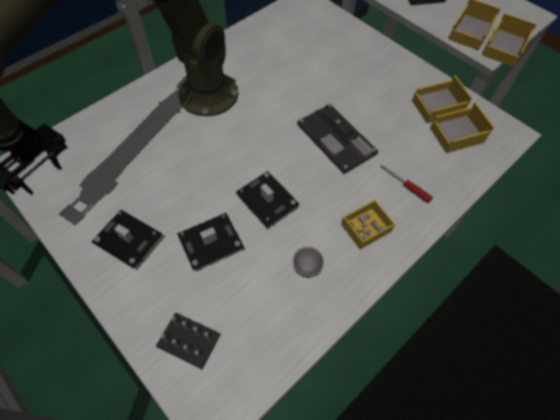

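Three look-alikes in the top view: plates at (271,230), (350,232) and (410,296). The one at (271,230) seems nearest to the robot base (~(212,403)). Base is at (148,240), with the groove at (140,203) and the pad at (162,232). I'll check this with a close crop and contours.

```bash
python3 - <<'E'
from h import *
im=cv2.imread('pics/top0.png');C=cal('top')
a=cv2.resize(im[190:272,235:307],None,fx=5.5,fy=5.5,interpolation=cv2.INTER_CUBIC)
b=cv2.resize(im[185:293,110:187],None,fx=5.5*82/108,fy=5.5*82/108,interpolation=cv2.INTER_CUBIC)
b=cv2.resize(b,(b.shape[1],a.shape[0]));cv2.imwrite('pics/crop.png',np.hstack([a,b]))
for n,(u,v) in dict(p1=(271,230),p2=(350,232),p3=(410,296)).items(): 
    p=ray(C,u,v,.084);print(n,p,np.hypot(*p[:2]))
g=cv2.cvtColor(im,cv2.COLOR_BGR2GRAY)
m=(g<95).astype(np.uint8); m=cv2.morphologyEx(m,cv2.MORPH_CLOSE,np.ones((9,9)))
for c in cv2.findContours(m,0,2)[0]:
    r=cv2.minAreaRect(c)
    if 100<r[0][1]<330 and r[0][0]<460 and cv2.contourArea(c)>1000:
        z=.036 if r[0][0]>200 else .02
        P=[ray(C,*q,z)[:2] for q in cv2.boxPoints(r)];e=[P[1]-P[0],P[2]-P[1]]
        print(np.round(r[0],1),np.round(np.mean(P,0),4),[(round(np.linalg.norm(x),4),round(np.degrees(np.arctan2(x[1],x[0])),1)) for x in e])
E
```

```text
p1 [ 0.49946988 -0.15680585  0.084     ] 0.523505717113535
p2 [ 0.49744819 -0.37209282  0.084     ] 0.6212147533794671
p3 [ 0.3265069 -0.5367249  0.084    ] 0.6282359212860152
[409.7 295.6] [ 0.3225 -0.5483] [(np.float64(0.1419), np.float64(-73.2)), (np.float64(0.1611), np.float64(-163.7))]
[348.6 233.1] [ 0.4948 -0.3752] [(np.float64(0.1344), np.float64(-15.6)), (np.float64(0.166), np.float64(-105.4))]
[270.6 230. ] [ 0.5    -0.1555] [(np.float64(0.162), np.float64(-3.4)), (np.float64(0.1326), np.float64(-93.5))]
[147.5 238.8] [0.4698 0.1937] [(np.float64(0.2657), np.float64(-7.7)), (np.float64(0.1521), np.float64(-98.3))]
[425.5 170.8] [ 0.6742 -0.5908] [(np.float64(0.1026), np.float64(-66.2)), (np.float64(0.1369), np.float64(-156.9))]
[214.8 134.6] [0.7674 0.0066] [(np.float64(0.1112), np.float64(-12.2)), (np.float64(0.1235), np.float64(-102.6))]
[ 19. 161.] [0.686  0.5656] [(np.float64(0.2637), np.float64(-24.2)), (np.float64(0.1951), np.float64(-115.3))]
[279.5 209.5] [ 0.5667 -0.1806] [(np.float64(1.599), np.float64(-89.0)), (np.float64(1.1841), np.float64(179.8))]
```

View pics/crop.png

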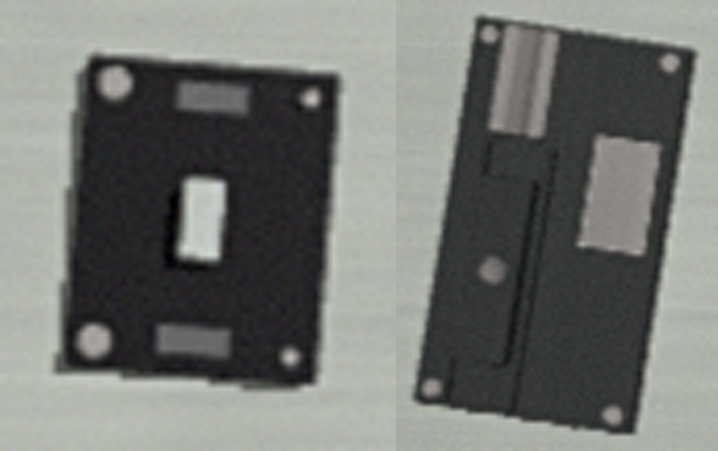

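Plate 1, at (271,230), is the nearest at 0.52 m (the others are 0.62 m or more), and the sizes agree (162x133, 266x152 mm). In the crop its big pins are on the left (+y), and the base has its groove at the top, the cone spot at mid-bar and the pad on the right. I'll move above plate 1.

```bash
python3 -m crank '[[1,0.15,0.2,0.05,-0.01],[1,0.3,0.4,0.08,-0.025],[1,0.44,0.6,0.1,-0.04],[1,0.587,0.795,0.1,-0.046]]'
python3 -m crank '[[1,0.15,0.2,0,0],[1,0.3,0.4,0,0],[1,0.44,0.6,0,0],[1,0.587,0.795,0,0]]'
python3 -m crank '[[1,0.15,0.2,0,0],[1,0.3,0.4,0,0],[1,0.44,0.6,0,0],[1,0.587,0.795,0,0],[1,0.587,0.795,0,0]]'
python3 - <<'E'
from h import *
s=get_state();print(s['time'],s['position'],s['tool_rot'])
C=cal('wrist');save('wrist','w1.png');print(C,-C[3].T@C[4])
E
```

```text
time: 0.6
position: [0.2662, -0.4725, 0.2426]
tool_rot: [3.14, -0.096, 0.0]
ft_force: [0.9, -1.0, 0.3]
grip_width: 0.998
grip_force: 0.0
time: 1.1
position: [0.3834, -0.3134, 0.2423]
tool_rot: [3.14, -0.093, -0.001]
ft_force: [1.1, -0.8, -0.4]
grip_width: 1.003
grip_force: 0.0
time: 1.72
position: [0.502, -0.1511, 0.2424]
tool_rot: [-3.138, 0.08, -0.001]
ft_force: [0.5, -0.3, -0.6]
grip_width: 1.001
grip_force: 0.0
1.725 [ 0.50200427 -0.15111454  0.24235778] [-3.13842846e+00  8.01738267e-02 -5.41791808e-04]
(np.float64(291.543567806344), 283.6089065570393, 207.0971272356022, array([[-0.04965571, -0.99876298, -0.00261306],
       [-0.96901901,  0.04754282,  0.24236715],
       [-0.24194311,  0.01456702, -0.97018108]]), array([-0.12454279,  0.45937881,  0.53293563])) [ 0.56790264 -0.15399217  0.40538029]
```

View pics/w1.png

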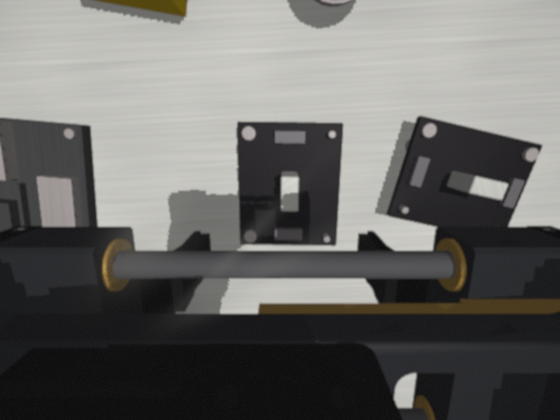

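The view shows plate 1's block at about (289,191), square to the image and partly shaded by the gripper. The fixture's pad is on the left at (57,205).

```bash
python3 - <<'E'
from h import *
im=cv2.imread('pics/w1.png');C=cal('wrist');g=cv2.cvtColor(im,cv2.COLOR_BGR2GRAY)
sub=g[165:220,272:310];print(sub[::4,::3])
def quad(m,z):
    for c in cv2.findContours(m.astype(np.uint8),0,2)[0]:
        if cv2.contourArea(c)<100: continue
        r=cv2.minAreaRect(c);P=[ray(C,*q,z)[:2] for q in cv2.boxPoints(r)];e=[P[1]-P[0],P[2]-P[1]]
        print(np.round(r[0],1),np.round(np.mean(P,0),4),[(round(np.linalg.norm(x),4),round(np.degrees(np.arctan2(x[1],x[0])),1)) for x in e])
m=np.zeros_like(g);m[150:222,272:312]=g[150:222,272:312]>60
m=cv2.morphologyEx(m,cv2.MORPH_CLOSE,np.ones((3,3)));quad(m,.084)
# plate edges at z=.036
for u in(245,335):
    pass
m=np.zeros_like(g);m[110:226,225:355]=(g[110:226,225:355]<75)
m=cv2.morphologyEx(m,cv2.MORPH_CLOSE,np.ones((15,15)))
c=max(cv2.findContours(m.astype(np.uint8),0,2)[0],key=cv2.contourArea).reshape(-1,2)
for v in(140,160):
    x=c[c[:,1]==v][:,0];print(v,x.min(),x.max(),ray(C,x.min(),v,.036)[:2],ray(C,x.max(),v,.036)[:2])
for u in(260,285,320):
    y=c[c[:,0]==u][:,1];print(u,y.min(),ray(C,u,y.min(),.036)[:2])
E
```

```text
[[ 46  46  46  47  48  47  48  47  48  47  49  49  51]
 [ 44  44  46  46  47  46  48  48  48  48  49  51  52]
 [ 45  46  45  71 101 102 102 102  93  51  50  52  51]
 [ 44  31  23 129 185 184 178 179 176  85  51  50  51]
 [ 45  30  23 153 207 206 213 214 209  97  50  51  48]
 [ 44  31  23 152 208 209 207 207 205  92  49  48  49]
 [ 44  25  26 154 203 202 205 208 205  88  48  45  46]
 [ 42  27  30 152 180 171 149 137 135  52  28  27  34]
 [ 28  32  31 134 116 115 116 114 113  44  26  26  27]
 [ 34  36  37  97 116 114 114 117 115  39  25  24  25]
 [ 38  39  39 126 116 115 115 114 112  39  23  22  27]
 [ 47  46  37  96 112 110 109 110 108  38  22  23  23]
 [ 53  43  36  32  29  27  26  26  23  23  23  24  26]
 [ 50  39  30  28  24  21  24  23  23  22  21  26  25]]
[290. 191.] [ 0.5041 -0.1604] [(np.float64(0.022), np.float64(-93.1)), (np.float64(0.0456), np.float64(177.7))]Traceback (most recent call last):
  File "<stdin>", line 18, in <module>
    return umr_minimum(a, axis, None, out, keepdims, initial, where)
ValueError: zero-size array to reduction operation minimum which has no identity
```

```bash
python3 -m crank '[[1,0,-0.012,-0.2,0],[1,0,-0.012,-0.4,0],[1,0,-0.012,-0.6,0],[1,0,-0.012,-0.6,0]]'
python3 -c "
from bench import *
s=get_state();print(s['position'],s['tool_rot'],s['ft_force'])"
```

```text
time: 2.28
position: [0.4967, -0.1592, 0.1195]
tool_rot: [-3.138, 0.096, 0.011]
ft_force: [0.4, 0.2, 0.9]
grip_width: 1.002
grip_force: 0.0
[ 0.49673015 -0.15916222  0.11953312] [-3.13821535  0.09647958  0.01123069] [0.38259298 0.1676177  0.89837784]
```

```bash
python3 -m crank '[[1,0,0,-0.15,0],[1,0,0,-0.3,0],[1,0,0,-0.38,0],[1,0,0,-0.38,0],[1,0,0,-0.38,0]]'
python3 -m crank '[[0,0,0,0,0],[0,0,0,0,0],[0,0,0,0,0],[0,0,0,0,0],[0,0,0,0,0]]' 40
```

```text
time: 2.9
position: [0.5014, -0.1589, 0.0481]
tool_rot: [3.139, -0.094, 0.003]
ft_force: [0.5, 0.1, 0.3]
grip_width: 1.001
grip_force: 0.0
time: 3.52
position: [0.5002, -0.1583, 0.0466]
tool_rot: [3.14, -0.093, -0.0]
ft_force: [-0.3, -0.2, -0.9]
grip_width: 0.517
grip_force: 0.0
```

```bash
python3 -m crank '[[0,0,0,0,0],[0,0,0,0,0],[0,0,0,0,0],[0,0,0,0,0],[0,0,0,0,0]]'
python3 -m crank '[[0,0,0,0.05,0],[0,0,0,0.2,0],[0,0,0,0.4,0],[0,0,0,0.6,0],[0,0,0,0.6,0]]'
```

```text
time: 4.15
position: [0.5003, -0.1581, 0.0466]
tool_rot: [-3.14, 0.093, 0.0]
ft_force: [0.2, 0.5, -0.1]
grip_width: 0.227
grip_force: 40.0
time: 4.78
position: [0.5022, -0.159, 0.1695]
tool_rot: [3.138, -0.094, 0.009]
ft_force: [0.6, -0.1, -7.5]
grip_width: 0.226
grip_force: 40.0
```

```bash
python3 -m crank '[[0,0,0.2,0.2,-0.003],[0,0,0.4,0.4,-0.006],[0,0,0.6,0.6,-0.009],[0,0,0.8,0.75,-0.012],[0,0,0.9,0.9,-0.012]]'
python3 -m crank '[[0,0,0.25,0,0],[0,0,0.5,0,0],[0,0,0.7,0,0],[0,0,0.8,0,0],[0,0,0.8,0,0]]'
python3 - <<'E'
from h import *
im=save('scene','s1.png')[:,:,::-1];C=cal('scene');s=get_state();print(s['position'],s['tool_rot'],s['ft_force'])
p=s['position'].copy();p[2]-=.02;u,v=proj(C,p).astype(int);print(u,v)
cv2.imwrite('pics/s1c.png',cv2.resize(im[max(0,v-75):v+75,max(0,u-100):u+100],None,fx=4,fy=4,interpolation=cv2.INTER_CUBIC))
t=cv2.imread('pics/top0.png');T=cal('top');g=cv2.cvtColor(t,cv2.COLOR_BGR2GRAY)
m=np.zeros_like(g);m[185:293,110:187]=g[185:293,110:187]>95
for c in cv2.findContours(m,0,2)[0]:
    r=cv2.minAreaRect(c)
    if cv2.contourArea(c)<8: continue
    for z in(.0356,.04):
        P=[ray(T,*q,z)[:2] for q in cv2.boxPoints(r)];e=[P[1]-P[0],P[2]-P[1]]
        print(np.round(r[0],1),z,np.round(np.mean(P,0),4),[(round(np.linalg.norm(x),4),round(np.degrees(np.arctan2(x[1],x[0])),1)) for x in e])
E
```

```text
time: 5.4
position: [0.499, 0.0247, 0.3454]
tool_rot: [-3.134, 0.206, 0.005]
ft_force: [1.9, -0.6, -6.0]
grip_width: 0.223
grip_force: 40.0
time: 6.02
position: [0.4988, 0.1834, 0.3443]
tool_rot: [3.135, -0.204, -0.006]
ft_force: [0.1, -0.1, -6.8]
grip_width: 0.226
grip_force: 40.0
[0.4994468  0.18137168 0.34454109] [ 3.13321062 -0.20899302 -0.00540342] [ 0.22278774 -0.78091713 -6.71023175]
353 73
[148.  238.5] 0.0356 [0.4711 0.1887] [(np.float64(0.2144), np.float64(-89.1)), (np.float64(0.3006), np.float64(-178.7))]
[148.  238.5] 0.04 [0.4711 0.1877] [(np.float64(0.2137), np.float64(-89.1)), (np.float64(0.2997), np.float64(-178.7))]
```

View pics/s1c.png

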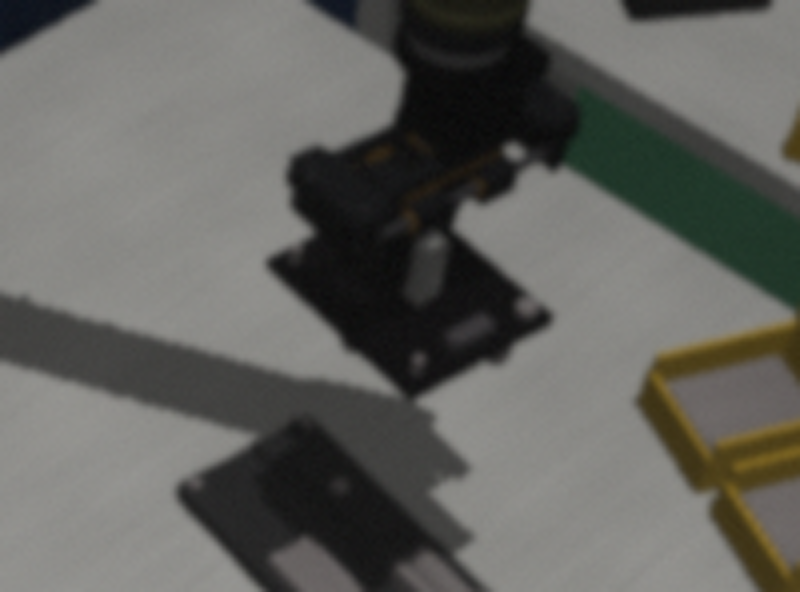

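The crop shows foot bumps at (350,345), mid of the -y side (foot C), and at (500,357), on the +x side near its +y end (foot B). So the plate is not end for end. Next: refine the base pose from top0.

```bash
python3 - <<'E'
from h import *
t=cv2.imread('pics/top0.png');T=cal('top');g=cv2.cvtColor(t,cv2.COLOR_BGR2GRAY)
poly=np.array([[130,189],[182,195],[167,289],[115,281]])
k=cv2.fillConvexPoly(np.zeros_like(g),poly,1);k=cv2.erode(k,np.ones((5,5)))
# slab outline, upscaled
G=cv2.resize(g[180:300,100:200],None,fx=8,fy=8,interpolation=cv2.INTER_CUBIC)
m=cv2.morphologyEx((G<115).astype(np.uint8),cv2.MORPH_CLOSE,np.ones((61,61)))
c=max(cv2.findContours(m,0,2)[0],key=cv2.contourArea);r=cv2.minAreaRect(c)
def rep(r,z,tag):
    q=cv2.boxPoints(r)/8+[100-.4375,180-.4375]
    P=[ray(T,*x,z)[:2] for x in q];e=[P[1]-P[0],P[2]-P[1]]
    print(tag,np.mean(q,0).round(1),np.round(np.mean(P,0),4),[(round(np.linalg.norm(x),4),round(np.degrees(np.arctan2(x[1],x[0])),2)) for x in e])
rep(r,.02,'slab')
K=cv2.resize(k[180:300,100:200],None,fx=8,fy=8,interpolation=cv2.INTER_NEAREST)
m=((G>98)&(K>0)).astype(np.uint8);m=cv2.morphologyEx(m,cv2.MORPH_CLOSE,np.ones((15,15)))
for c in cv2.findContours(m,0,2)[0]:
    if cv2.contourArea(c)>500: r=cv2.minAreaRect(c);rep(r,.0375,int(cv2.contourArea(c)))
E
```

```text
slab [147.6 238.8] [0.47   0.1935] [(np.float64(0.2678), np.float64(-7.67)), (np.float64(0.1542), np.float64(-98.27))]
922 [161.3 284. ] [0.3439 0.1479] [(np.float64(0.0126), np.float64(-89.1)), (np.float64(0.0115), np.float64(-178.65))]
521 [118.8 277.3] [0.3607 0.2672] [(np.float64(0.007), np.float64(-89.1)), (np.float64(0.0105), np.float64(-178.47))]
1229 [132.6 249.4] [0.4392 0.2308] [(np.float64(0.0143), np.float64(-43.83)), (np.float64(0.0139), np.float64(-133.78))]
26893 [163.1 231.3] [0.4913 0.1465] [(np.float64(0.0774), np.float64(-7.9)), (np.float64(0.0465), np.float64(-98.36))]
1019 [175.3 198.8] [0.5835 0.1141] [(np.float64(0.0171), np.float64(-20.14)), (np.float64(0.0126), np.float64(-110.52))]
21043 [138.5 204.1] [0.5668 0.2174] [(np.float64(0.0714), np.float64(-5.86)), (np.float64(0.0485), np.float64(-96.44))]
```

Base: yaw about -8.1°, origin about (0.497, 0.190). The pad, slab and groove agree within about 2 mm. The cone's bright spot suggests x ≈ -63 mm, inside its travel range, so the grip target is about (0.500, 0.190). I'll go down to just above it and feel from there.

```bash
python3 -m crank '[[0,0,0.02,-0.2,-0.001],[0,0.003,0.043,-0.45,-0.001],[0,0.003,0.043,-0.7,-0.001],[0,0.003,0.043,-0.9,-0.001],[0,0.003,0.043,-1,-0.001]]'
python3 -m crank '[[0,0,0,-0.1,0],[0,0,0,-0.18,0],[0,0,0,-0.2,0],[0,0,0,-0.2,0],[0,0,0,-0.2,0]]'
python3 -c "
from bench import *
s=get_state();print(s['position'],s['tool_rot'],s['ft_force'],s['torque'])"
```

```text
time: 6.7
position: [0.4995, 0.1872, 0.1434]
tool_rot: [3.131, -0.225, -0.007]
ft_force: [-0.4, -0.2, -4.9]
grip_width: 0.226
grip_force: 40.0
time: 7.32
position: [0.5015, 0.1906, 0.1075]
tool_rot: [-3.133, 0.221, -0.003]
ft_force: [-0.1, -0.5, -5.7]
grip_width: 0.227
grip_force: 40.0
[0.50154435 0.19062366 0.10753451] [-3.13341039e+00  2.20951504e-01 -2.61855113e-03] [-0.13331883 -0.45431203 -5.74060002] [ 0.04661623  0.017646   -0.03083096]
```

```bash
python3 -m crank '[[0,0,0,-0.03,0],[0,0,0,-0.06,0],[0,0,0,-0.085,0],[0,0,0,-0.085,0],[0,0,0,-0.085,0]]'
python3 -m crank '[[0,0,0,-0.005,0],[0,0,0,-0.01,0],[0,0,0,-0.01,0],[0,0,0,-0.01,0]]'
python3 -m crank '[[0,0,0,-0.005,0],[0,0,0,-0.01,0],[0,0,0,-0.01,0],[0,0,0,-0.01,0]]'
python3 -c "
from bench import *
s=get_state();print(s['position'],s['tool_rot'],s['ft_force'],s['torque'])"
```

```text
time: 7.95
position: [0.5009, 0.1904, 0.0896]
tool_rot: [-3.134, 0.221, 0.0]
ft_force: [0.6, 0.4, -6.3]
grip_width: 0.224
grip_force: 40.0
time: 8.45
position: [0.5009, 0.1903, 0.0876]
tool_rot: [3.134, -0.221, -0.0]
ft_force: [-0.3, -0.6, -5.6]
grip_width: 0.228
grip_force: 40.0
time: 8.95
position: [0.5008, 0.1903, 0.0855]
tool_rot: [3.134, -0.221, -0.0]
ft_force: [0.1, 0.9, -6.6]
grip_width: 0.227
grip_force: 40.0
[0.50080406 0.19027527 0.0855484 ] [ 3.13376453e+00 -2.21103819e-01 -2.20704480e-04] [ 0.14475259  0.8813457  -6.62245409] [ 0.05665545  0.02202797 -0.00176877]
```

```bash
python3 -m crank '[[0,0,0,-0.005,0],[0,0,0,-0.005,0],[0,0,0,-0.005,0]]'
python3 -m crank '[[0,0,0,-0.005,0],[0,0,0,-0.005,0],[0,0,0,-0.005,0]]'
python3 -m crank '[[0,0,0,-0.005,0],[0,0,0,-0.005,0],[0,0,0,-0.005,0]]'
python3 -c "
from bench import *
s=get_state();print(s['position'],s['tool_rot'],s['ft_force'],s['torque'])"
```

```text
time: 9.32
position: [0.5008, 0.1903, 0.0846]
tool_rot: [3.134, -0.221, -0.0]
ft_force: [-0.7, 0.1, -6.0]
grip_width: 0.225
grip_force: 40.0
time: 9.7
position: [0.5008, 0.1905, 0.0836]
tool_rot: [-3.134, 0.221, 0.0]
ft_force: [0.1, 0.8, -5.3]
grip_width: 0.223
grip_force: 40.0
time: 10.07
position: [0.5008, 0.191, 0.0829]
tool_rot: [-3.133, 0.22, -0.0]
ft_force: [-2.1, 2.2, -1.7]
grip_width: 0.227
grip_force: 40.0
[0.50082768 0.19095644 0.0829147 ] [-3.13311890e+00  2.20382450e-01 -2.47315093e-04] [-2.06390654  2.2080559  -1.69904315] [0.68782039 0.55292877 0.11666849]
```

Contact, gentle: the seats push the plate towards -x and +y, so I'll yield that way.

```bash
python3 -m crank '[[0,-0.004,0.004,0,0],[0,-0.004,0.004,0,0],[0,-0.004,0.004,0,0]]'
python3 -m crank '[[0,0,0,-0.003,0],[0,0,0,-0.003,0],[0,0,0,-0.003,0]]'
python3 -c "
from bench import *
s=get_state();print(s['position'],s['tool_rot'],s['ft_force'],s['torque'])"
```

```text
time: 10.45
position: [0.5002, 0.1912, 0.0827]
tool_rot: [-3.134, 0.221, -0.001]
ft_force: [-1.5, 1.4, -2.4]
grip_width: 0.229
grip_force: 40.0
time: 10.82
position: [0.5002, 0.1914, 0.0823]
tool_rot: [-3.134, 0.221, -0.001]
ft_force: [-1.0, 3.3, 2.0]
grip_width: 0.223
grip_force: 40.0
[0.50021604 0.19137196 0.08234152] [-3.13358630e+00  2.20694660e-01 -6.44427096e-04] [-0.95893953  3.34987111  1.97023595] [0.73959649 0.53878936 0.15298242]
```

```bash
python3 -m crank '[[0,-0.003,0.006,0,0],[0,-0.003,0.006,0,0],[0,-0.003,0.006,0,0]]'
python3 -m crank '[[0,-0.002,0.004,0,0],[0,-0.002,0.004,0,0],[0,-0.002,0.004,0,0]]'
python3 -c "
from bench import *
s=get_state();print(s['position'],s['tool_rot'],s['ft_force'],s['torque'])"
```

```text
time: 11.2
position: [0.4999, 0.1917, 0.0822]
tool_rot: [3.133, -0.222, 0.001]
ft_force: [-0.2, -0.9, 3.2]
grip_width: 0.228
grip_force: 40.0
time: 11.58
position: [0.4998, 0.1918, 0.0822]
tool_rot: [3.132, -0.222, 0.002]
ft_force: [1.3, -5.0, 4.5]
grip_width: 0.227
grip_force: 40.0
[0.49980848 0.19179931 0.08222698] [ 3.13216003e+00 -2.22489887e-01  1.65494770e-03] [ 1.33226991 -4.96000791  4.48857046] [-0.98322786 -0.13567947  0.21993899]
```

The lateral force reversed, so the feet are centred between the walls, and the height matches home (0.0822). I'll go back half a step, check, then release.

```bash
python3 -m crank '[[0,0.002,-0.004,0,0],[0,0.002,-0.004,0,0],[0,0.002,-0.004,0,0]]'
python3 -m crank '[[0,0,0,-0.003,0],[0,0,0,-0.003,0],[0,0,0,-0.003,0]]'
python3 -c "
from bench import *
s=get_state();print(s['position'],s['tool_rot'],s['ft_force'],s['torque'])"
```

```text
time: 11.95
position: [0.4998, 0.1918, 0.0822]
tool_rot: [3.133, -0.222, 0.001]
ft_force: [0.9, -5.0, 5.4]
grip_width: 0.221
grip_force: 40.0
time: 12.32
position: [0.4998, 0.1918, 0.0821]
tool_rot: [3.133, -0.222, 0.001]
ft_force: [0.1, -4.6, 9.0]
grip_width: 0.228
grip_force: 40.0
[0.49983444 0.1918053  0.08213653] [ 3.13274905e+00 -2.21573401e-01  9.61102605e-04] [ 0.10369814 -4.59060106  9.02534553] [-1.0179753   0.26773025  0.20389787]
```

```bash
python3 -m crank '[[0,0,-0.004,0.003,0],[0,0,-0.004,0.003,0],[0,0,-0.004,0.003,0]]'
python3 -m crank '[[0,0,0,0,0],[0,0,0,0,0],[0,0,0,0,0]]' 5
python3 -c "
from bench import *
s=get_state();print(s['position'],s['tool_rot'],s['ft_force'],s['torque'])"
```

```text
time: 12.7
position: [0.4997, 0.1917, 0.0822]
tool_rot: [-3.133, 0.221, -0.001]
ft_force: [1.8, -2.1, 6.2]
grip_width: 0.227
grip_force: 40.0
time: 13.08
position: [0.4997, 0.1917, 0.0821]
tool_rot: [-3.133, 0.221, -0.001]
ft_force: [1.9, -1.7, 4.5]
grip_width: 0.23
grip_force: 5.0
[0.49971585 0.1917433  0.08214912] [-3.13332705e+00  2.21082218e-01 -8.47645810e-04] [ 1.89438799 -1.70401131  4.48798959] [-0.30765475 -0.38223237  0.10000819]
```

```bash
python3 -m crank '[[0.3,0,0,0,0],[0.5,0,0,0,0],[0.6,0,0,0,0],[0.6,0,0,0,0],[0.6,0,0,0,0]]'
python3 -m crank '[[0.6,0,0,0.1,0],[0.6,0,0,0.3,0],[0.6,0,0,0.6,0],[0.6,0,0,0.8,0],[0.6,0,0,0.8,0]]'
python3 -m crank '[[0.6,-0.2,-0.25,0.1,0],[0.6,-0.25,-0.5,0.2,0],[0.6,-0.25,-0.8,0.2,0],[0.6,-0.25,-1,0.2,0],[0.6,-0.25,-1,0.2,0]]'
python3 - <<'E'
from h import *
im=save('top','t2.png')[:,:,::-1];sc=save('scene','s2.png')[:,:,::-1];S=cal('scene');T=cal('top')
u,v=proj(S,[.5,.19,.05]).astype(int);a=cv2.resize(sc[v-50:v+50,u-65:u+65],(390*2//2,300*2//2),interpolation=cv2.INTER_CUBIC)
b=cv2.resize(im[180:300,100:200],(400,480),interpolation=cv2.INTER_CUBIC);a=cv2.copyMakeBorder(a,0,180,0,0,cv2.BORDER_CONSTANT)
cv2.imwrite('pics/fin.png',np.hstack([b,a]))
E
```

```text
time: 13.7
position: [0.4993, 0.1915, 0.0819]
tool_rot: [3.134, -0.221, -0.0]
ft_force: [0.3, 0.7, -0.6]
grip_width: 0.586
grip_force: 0.0
time: 14.32
position: [0.5015, 0.1929, 0.2471]
tool_rot: [-3.132, 0.221, -0.013]
ft_force: [-0.5, -0.1, -1.2]
grip_width: 0.597
grip_force: 0.0
time: 14.95
position: [0.4488, -0.0121, 0.2817]
tool_rot: [3.133, -0.232, -0.001]
ft_force: [0.2, 0.6, 0.0]
grip_width: 0.601
grip_force: 0.0
```

View pics/fin.png

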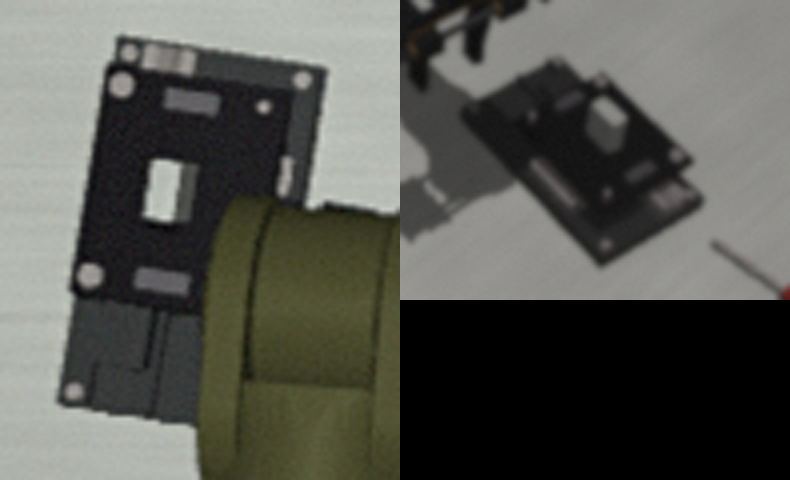

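The plate sits on the base, let go, with its axes along the base's (left view, block at (165,190)). It looks level in the scene view. Height and lateral feel both matched home, so I'm handing in.

```bash
python3 -m crank '[[0.6,0,0,0,0],[0.6,0,0,0,0]]' && python3 -c "
from bench import *
print(close_job())"
```

```text
time: 15.3
position: [0.4494, -0.0073, 0.282]
tool_rot: [3.134, -0.217, -0.0]
ft_force: [0.2, -0.3, -0.3]
grip_width: 0.598
grip_force: 0.0
the job is handed in; nothing more can be done
None
```

The nest plate is on the fixture base and let go, and the job was handed in at 15.3 s; the hand-in gave no verdict. By feel the feet are home: height matched, side force reversed about the cone, and I estimate about 15 N at most on the base.

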